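# Refit the speed knob on the sharpener's controller

### The arm

A 7-joint arm with a two-finger parallel gripper is mounted at the origin on the work surface. World frame = base frame: x ahead of the robot, y to its left, z up, the work surface at z = 0. Lengths are in m, angles in rad, forces in N, time in s.
With the tool pointing down it reaches from about 0.4 to 0.85 m from the base axis. Payload 4.5 kg.
Tool frame: the origin (TCP) lies at the very end of the fingers, on their centre line; the grasp point (between the pads) lies 19 mm behind it; y points along the fingers, x is the direction in which the jaws open and shut, and the axes are right-handed (so a half turn about y gives the same grasp; the last joint's range is limited). The gripper opens to 88 mm and grips with 3 to 60 N. Pads are 18 mm wide; open, the fingers measure 123 mm over their backs; the gripper's body (75 mm by 187 mm) begins 45 mm behind the grasp point.
Start: joints at [-1.096, 0.689, -0.195, 1.565, 0.157, 0.902, -0.215], TCP at [0.267, 0.565, 0.239] pointing down, gripper open.
Joint ranges: [-3.01, 3.01], [-0.46, 2.08], [-1.47, 1.51], [0.13, 2.56], [-1, 4.14], [0.04, 2.09], [-2.66, 2.66]. Speed limits (rad/s): [2.57, 2.57, 3.14, 3.14, 3.14, 3.14, 3.14].

### API

Orientations are given as a unit quaternion [x, y, z, w].
In Python, from plant import r gives the robot as it stands.
- The arm moves only by the shell command python3 -m inch 'ROWS' [OPENING] [FORCE]. ROWS is JSON, a list of rows, each a list of 6 numbers: the shift along the tool's x, y, z in mm, then the turn, a rotation vector about the tool's x, y, z in rad. In form: [[x, y, z, ax, ay, az], ...]. A call has 1 to 12 rows; each row shifts and turns the commanded pose from where the row before left it, along the tool's axes as they then stand; what a row does not reach is not made up. A row lasts 1/12 s, in which the tool goes at most 41.7 mm and 7.16 degrees, less where a joint would pass 70% of its speed; a pose out of reach is approached as far as the arm can. A call is refused whole if a number of a shift passes 41.7 or a number of a turn 0.125, either way. A call with a gripper value outside its range is refused whole. OPENING is the finger opening in mm, from 0 to 88.1, set as the call begins (- or left out, the last holds). The fingers move at their own pace and stop on an object; FORCE is the grip in N (left out, the last holds). Time passes only in rows, so rows that do not move let the fingers close. It gives the time, the measured TCP pose, the force and the opening at its end, in the units of the state.
- r.get_state(): the state, without advancing time (a new reading comes with each control period).
- r.snapshot(name): name is "scene" or "top"; returns a dict with "img" (384x512x3 uint8, red, green, blue), "range_z" (384x512 float32, m along the optical axis (not along the pixel's ray), 0 where there is no reading), "mtx" (3x3 intrinsics, pixels), "k1" (the pictures are not rectified: a ray, as slopes to the right and down, at radius r is drawn at 1 + k1 r^2 times it, then the intrinsics apply), "camera_from_world" (4x4, takes a point from world to camera coordinates). Camera axes: x right, y down, z forward; pixel columns grow to the right and rows downward; lengths in m; the calibration is good to about 2 mm. A picture is of the moment at which its call begins.
- r.finish_job(): hands the job in, once; it reports no verdict.
The state is a dict: "clock": time; "q": joint angles; "qd": joint speeds; "joint_torque": joint torques, N m; "tool_pos": TCP position; "eef_rot": TCP orientation; "contact_force": force on the tool from outside, world axes, zero at the start; "moment": the same for the moment, N m; "opening": opening from 0.0 (shut) to 1.0 (fully open).
Only numpy, scipy, OpenCV 4.12 (cv2) and the standard library are available. Lean on these libraries where they do the work, as an engineer would, in place of code of your own. Each camera call takes 0.05 s, during which the arm holds its last target.

### The job

The knob has come off the speed controller of the sharpening machine: put it back on its D-shaft, pushed fully home until it snaps, then turn it so that its white pointer stands at the red off mark, and let go. The shaft stands at some unknown setting, so feel for the flat with light pressure and never force the knob on. Leave the pencil, the chisel and the wooden rail where they are.

Things in the scene. Friction and masses are not known exactly. Their poses are not given: they have to be found in the camera images.
- knob: Loose black knob, 70 g, 51 mm tall, upright on the bench at first. Origin: centre of its underside; z up its axis; x towards its white pointer. From below: boss 27 mm across, 22 mm tall, with a bead at its foot (32 mm across, 4 mm high); round flange 46 mm across, 22 to 27 mm up; then the grip bar.
- grip (a point): Middle of the knob's grip bar, on the axis, 39 mm above the underside. The bar is 42 mm long (along x), 14 mm thick (along y) and 24 mm high (27 to 51 mm above the underside); grip it across its thickness.
- bore (a point): Mouth of the bore, centre of the knob's underside. Countersunk (24 mm wide at the mouth), round from 3 mm up, radius 9.7 mm; from 5 to 22 mm up D-shaped: a flat on the pointer side (+x), 3.7 mm from the axis. So the shaft end first centres in the round part and stops on the ledge; it goes on only when the pointer faces as the shaft's flat does, give or take about 5 degrees.
- pointer (a point): Outer end of the white pointer line on top of the knob, 20 mm from the knob's axis along its x, 51 mm above its underside.
- box: Green-grey speed controller fixed to the bench, 130 (its x) x 170 (its y) x 60 mm tall. Origin: on the bench under the shaft's axis, which is the middle of its flat top; z up; x towards the red off mark (a red bar on the top, 41 to 59 mm from the axis). White scale lines run from there clockwise, seen from above.
- shaft_tip (a point): Centre of the end of the upright brass D-shaft, 82 mm above the bench, 20 mm above the seat. The point has the box's axes: it does not show how the shaft is turned. The shaft is 18 mm in diameter, square ended, with one flat 3 mm from the axis along its whole length.
- shaft_turn (a point): A point on the axis at half the shaft's height (box's axes). The shaft turns stiffly (0.08 N m) and stays where left; a knob rubbing on its end below about 10 N does not turn it, a fitted knob does. At the start its flat faces 0.40 to 2.30 rad clockwise (seen from above) of the off mark: yaw -0.40 to -2.30 in the box's frame. Stops at -2.6 and +0.35.
- seat (a point): Centre of the face of the steel washer round the shaft's foot, 62 mm above the bench (box's axes). The knob is fully home when its underside lies on it. All contact forces between the knob and the controller (seat, shaft, plungers) added together must stay below 40 N, so keep the push below about 20 N: a well aligned knob needs much less.
- snap (a point): On the axis, at the height (68.4 mm) of two sprung steel plungers either side of the shaft along the box's y; round noses 4 mm in radius, housings up to 72 mm high. The knob's bead meets them with the underside 8 to 9 mm above the seat, takes 3 to 12 N to push past, and snaps under them at the seat; home means within 2 mm of it.
- lap_rail: Pale wooden rail with a half-lap cut at one end, 190 x 45 x 30 mm, a bystander. Origin: underside.
- pencil: Yellow six-sided pencil, about 175 mm long and 8 mm thick, a bystander.
- chisel: Chisel with a wooden handle, 205 x 24 x 24 mm, a bystander.
Things that resemble listed ones, but are neither listed nor needed, are in the scene too. There is more than one size of the knob; the one meant has the size given above.

How it is judged:
On the way, in this order (a step that is already met when the one before it is completed fails the run):
1. the knob is on the shaft and snapped fully home (underside within 2 mm of the seat, upright, on the axis) (z of knob in the frame of box between 0.059 and 0.064 m and horizontal distance between knob and shaft_tip below 0.0025 m and angle between knob's own z axis and vertical below 0.1 rad), for 0.2 s.
2. the knob, still home, is turned so that its pointer is within 8 degrees of the off mark (z of knob in the frame of box below 0.064 m and angle between the x axis of knob and the x axis of box, either way round below 0.14 rad and x of pointer in the frame of box above 0.012 m), for 0.2 s.
At the end, for the whole second after the job is handed in: The knob sits on the shaft, snapped home (underside within 2 mm of the seat, on the axis within 2.5 mm, upright within 6 degrees), its pointer within 8 degrees of the red off mark, at rest and released (all of step 2 and z of knob in the frame of box above 0.059 m and horizontal distance between knob and shaft_tip below 0.0025 m and angle between knob's own z axis and vertical below 0.1 rad and linear speed of knob below 0.02 m/s); the robot touches nothing.
It fails at once if the knob is forced: contact forces of more than 40 N in all between the knob and the controller with its shaft (contact force between knob and box above 40 N).
It fails at once if a bystander (rail, pencil or chisel) is moved more than 15 mm (distance of any of lap_rail, pencil, chisel from where it was at the start of the episode above 0.015 m).
It also fails if it takes over 72 s, if anything falls off the work surface, if the arm or the gripper's body presses on something with over 40 N, if the wrist force passes 120 N, or if a joint passes its speed limit or range.

## Working session

There is one attempt and no reset: what is moved stays moved. The work goes in short steps, Python scripts to look and compute and a shell command to move; the robot and the scene stay as the last step left them, time stands still between calls to the robot, and variables do not carry over. Pictures are saved under pics/ and viewed, and the job is handed in when it is done.

```bash
mkdir -p pics; ls; cat > h.py <<'E'
import numpy as np, cv2
from plant import r
from scipy.spatial.transform import Rotation as R
def snap(n,name):
    s=r.snapshot(n); np.savez('pics/'+name+'.npz',**s); cv2.imwrite('pics/'+name+'.png',s['img'][:,:,::-1]); return s
def ld(name): return dict(np.load('pics/'+name+'.npz'))
def ray(s,u,v):
    K=s['mtx']; k=float(s['k1']); d=np.array([(u-K[0,2])/K[0,0],(v-K[1,2])/K[1,1]]); p=d.copy()
    for _ in range(20): p=d/(1+k*(p@p))
    return p
def world(s,u,v,z=None,onz=None):
    p=ray(s,u,v); T=np.linalg.inv(s['camera_from_world']); 
    d=T[:3,:3]@np.array([p[0],p[1],1]); o=T[:3,3]
    if onz is not None: return o+d*(onz-o[2])/d[2]
    if z is None: z=s['range_z'][int(round(v)),int(round(u))]
    return o+d*z
def proj(s,P):
    c=s['camera_from_world']@np.append(P,1); a=c[:2]/c[2]; a=a*(1+float(s['k1'])*(a@a)); K=s['mtx']
    return K[0,0]*a[0]+K[0,2],K[1,1]*a[1]+K[1,2]
def crop(name,out,u0,v0,u1,v1,k):
    im=cv2.imread('pics/'+name+'.png')[v0:v1,u0:u1]; cv2.imwrite('pics/'+out+'.png',cv2.resize(im,None,fx=k,fy=k,interpolation=cv2.INTER_CUBIC))
E
python3 - <<'E'
from h import *
snap('scene','s0');s=snap('top','t0');st=r.get_state()
for k in st: print(k,np.round(st[k],3))
print(R.from_quat(st['eef_rot']).as_matrix().round(3)); print(s['mtx'],s['k1'],s['camera_from_world'].round(3))
E
```

```text
pics
clock 0.1
q [-1.096  0.69  -0.194  1.566  0.157  0.903 -0.215]
qd [-0.001 -0.003  0.002 -0.005 -0.001 -0.     0.001]
joint_torque [-3.0000e-03 -5.2850e+01 -1.2710e+00 -1.5384e+01 -5.3000e-02  2.0000e-03
  0.0000e+00]
tool_pos [0.266 0.565 0.238]
eef_rot [ 0.598  0.378 -0.379 -0.597]
contact_force [0.071 0.617 0.476]
moment [-0.012 -0.009  0.009]
opening 1.003
[[ 0.427 -0.001 -0.904]
 [ 0.904 -0.002  0.427]
 [-0.002 -1.    -0.   ]]
[[373.40304453   0.         260.4889645 ]
 [  0.         373.40304453 191.18118435]
 [  0.           0.           1.        ]] -0.00995634089603359 [[-0.016 -1.    -0.019  0.01 ]
 [-0.983  0.019 -0.185  0.585]
 [ 0.185  0.015 -0.983  0.868]
 [ 0.     0.     0.     1.   ]]
```

View pics/s0.png

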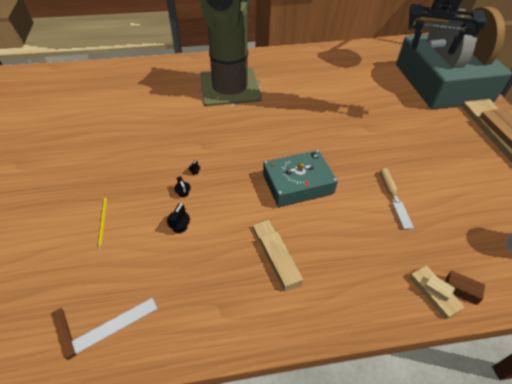

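View pics/t0.png

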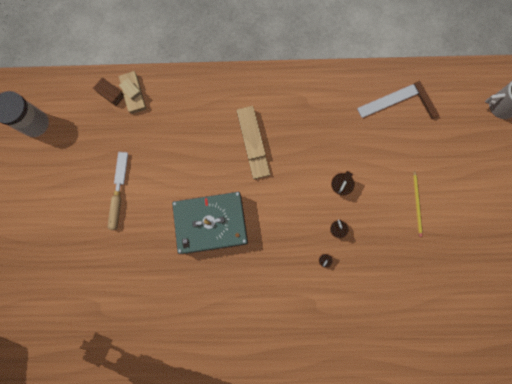

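```bash
python3 - <<'E'
from h import *
crop('t0','c1',300,160,380,280,5); crop('t0','c2',165,185,255,260,8)
s=ld('t0')
for n,u,v in [('A',343,184),('B',339,229),('C',326,261)]:
    p=world(s,u,v); print(n,p.round(4))
    reg=s['range_z'][v-14:v+15,u-14:u+15]; P=np.array([world(s,uu,vv) for vv in range(v-14,v+15) for uu in range(u-14,u+15) if s['range_z'][vv,uu]>0]); print(np.sort(P[:,2])[-8:].round(4))
    f=P[P[:,2]>0.012]; print(f.min(0).round(4),f.max(0).round(4),f.mean(0).round(4),len(f))
E
```

```text
A [ 0.597  -0.2024  0.066 ]
[0.0672 0.0672 0.0674 0.0675 0.0681 0.0682 0.0684 0.0693]
[ 0.575  -0.2378  0.0281] [ 0.633  -0.1786  0.0693] [ 0.6026 -0.2062  0.0458] 446
B [ 0.4886 -0.189   0.0534]
[0.0517 0.0518 0.0519 0.0519 0.052  0.0521 0.0524 0.0534]
[ 0.4684 -0.2167  0.0208] [ 0.5111 -0.1719  0.0534] [ 0.49   -0.1923  0.0358] 268
C [ 0.413  -0.1563  0.0382]
[0.0385 0.0386 0.0388 0.0394 0.0395 0.0398 0.0401 0.0405]
[ 0.3983 -0.1743  0.0152] [ 0.4301 -0.1417  0.0405] [ 0.4142 -0.1564  0.0262] 157
```

View pics/c1.png

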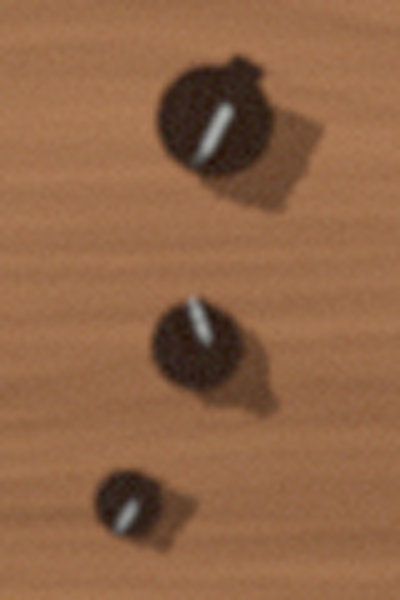

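View pics/c2.png

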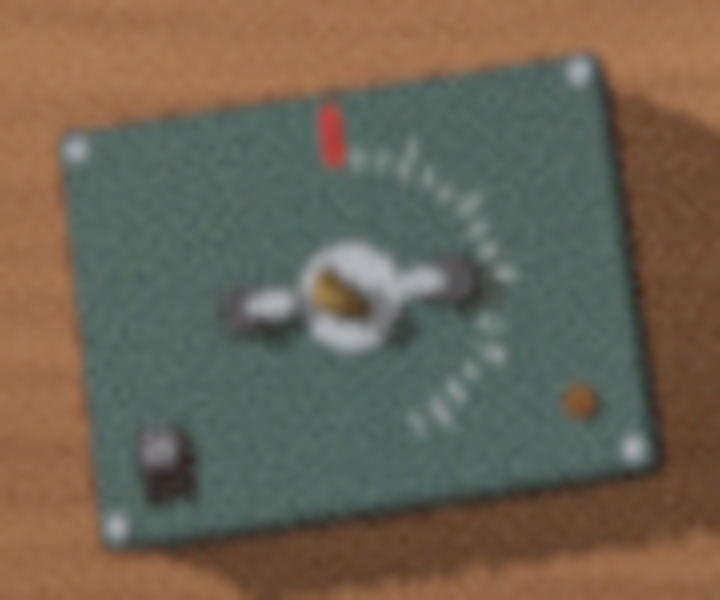

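```bash
python3 - <<'E'
from h import *
crop('t0','c3',194,208,224,238,20); crop('t0','c4',322,212,356,246,17); crop('s0','c5',258,145,342,210,9)
E
```

```text
(no output)
```

View pics/c3.png

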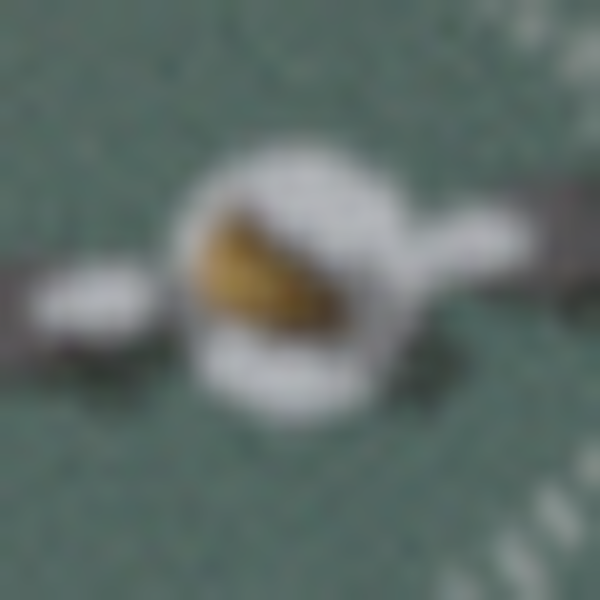

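View pics/c4.png

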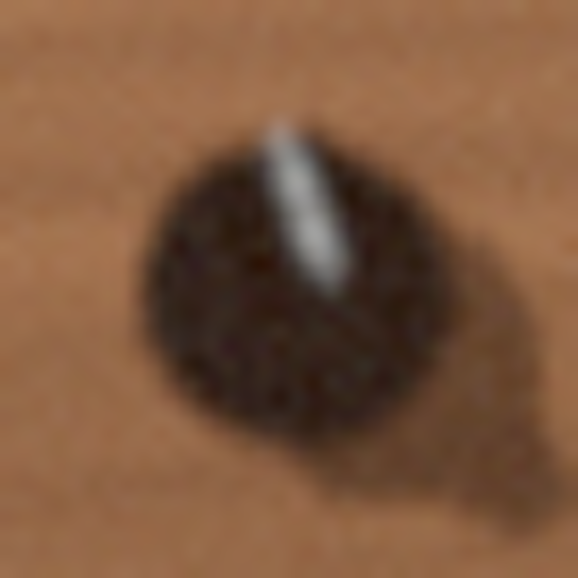

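View pics/c5.png

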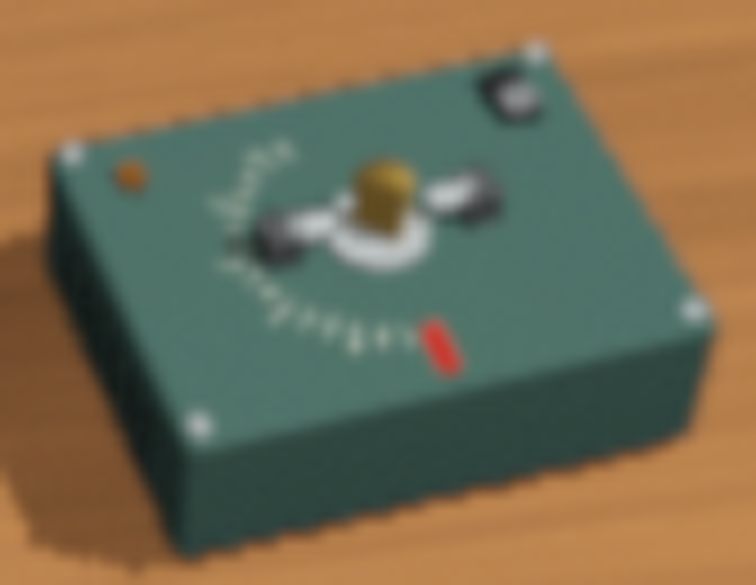

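```bash
python3 - <<'E'
from h import *
s=ld('t0')
f=lambda x,y,k,u0,v0:((x+.5)/k-.5+u0,(y+.5)/k-.5+v0)
c=[world(s,*f(x,y,8,165,185),onz=.061) for x,y in [(76,150),(578,72),(634,448),(117,527)]]
for p in c: print(p.round(4))
print('boxc',np.mean(c,0).round(4))
a=(c[0]+c[1]-c[2]-c[3]); b=c[0]+c[3]-c[1]-c[2]; print('yaw',np.degrees(np.arctan2(a[1],a[0])),np.degrees(np.arctan2(-b[0],b[1])))
C=np.mean(c,0)
for nm,(x,y) in dict(red0=(327,108),red1=(336,165)).items(): print(nm,(world(s,*f(x,y,8,165,185),onz=.06)-C).round(4))
print('washer',world(s,*f(294,282,20,194,208),onz=.062).round(4))
p1=world(s,*f(240,210,20,194,208),onz=.082);p2=world(s,*f(348,322,20,194,208),onz=.082)
n=p2-p1;print('flat',p1.round(4),p2.round(4),'normal yaw',np.degrees(np.arctan2(n[0],-n[1])), np.degrees(np.arctan2(-n[0],n[1])))
o=world(s,*f(282,128,17,322,212),onz=.051);i=world(s,*f(335,283,17,322,212),onz=.051);print('ptr',o.round(4),i.round(4),np.linalg.norm((o-i)),np.degrees(np.arctan2(*(o-i)[[1,0]])))
print('flange c',world(s,*f(300,285,17,322,212),onz=.024).round(4)); d=(o-i)/np.linalg.norm(o-i); print('c from ptr',(o-d*.02).round(4))
# overlay in scene
sc=ld('s0'); print('scene ptr proj',proj(sc,o),proj(sc,o-d*.02),'shaft',proj(sc,[*C[:2],.082]))
# D overlay
im=cv2.imread('pics/t0.png')[208:238,194:224]; im=cv2.resize(im,None,fx=20,fy=20,interpolation=cv2.INTER_CUBIC); im=np.hstack([im])
for yaw,col in [(-46,(0,0,255)),]:
  t=np.arange(0,2*np.pi,.05); P=np.c_[9*np.cos(t),9*np.sin(t)]; P[:,0]=np.minimum(P[:,0],3); y=np.radians(yaw); Q=P@np.array([[np.cos(y),np.sin(y)],[-np.sin(y),np.cos(y)]])/1000
  for z in (.082,.062):
    pts=np.array([proj(s,[C[0]+q[0],C[1]+q[1],z]) for q in Q]); pts=((pts-[194,208]+.5)*20-.5).astype(int); cv2.polylines(im,[pts],True,col if z>.07 else (255,0,0),1)
cv2.imwrite('pics/o1.png',im)
crop('s0','c6',165,155,215,240,7)
E
```

```text
[0.558  0.2117 0.061 ]
[0.5793 0.0576 0.061 ]
[0.4644 0.0413 0.061 ]
[0.4436 0.1964 0.061 ]
boxc [0.5113 0.1267 0.061 ]
yaw 7.846808126755792 7.758046917037616
red0 [ 0.0584  0.0081 -0.001 ]
red1 [ 0.0407  0.0052 -0.001 ]
washer [0.5114 0.1271 0.062 ]
flat [0.5179 0.1305 0.082 ] [0.5044 0.1175 0.082 ] normal yaw -46.25727445860675 133.74272554139324
ptr [ 0.513  -0.1887  0.051 ] [ 0.4907 -0.195   0.051 ] 0.02322050557913431 15.853372261470264
flange c [ 0.4928 -0.1952  0.024 ]
c from ptr [ 0.4938 -0.1942  0.051 ]
scene ptr proj (np.float64(181.7392053828813), np.float64(186.60889681487726)) (np.float64(179.35991838197856), np.float64(181.54668089489834)) shaft (np.float64(298.6983114365567), np.float64(164.54681667637507))
```

View pics/o1.png

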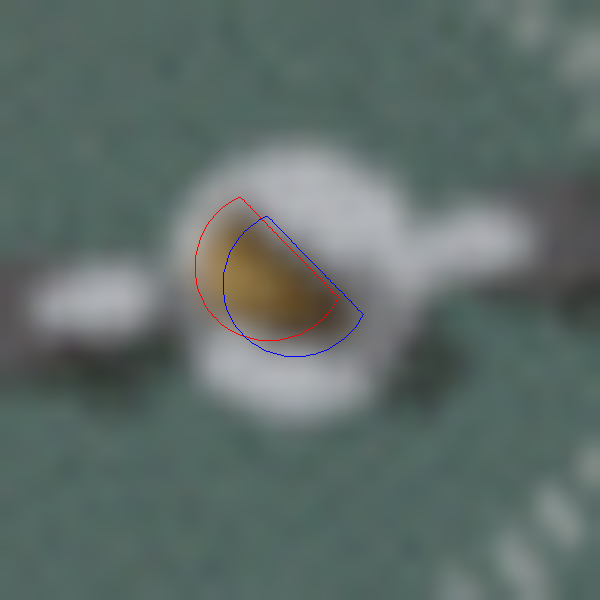

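View pics/c6.png

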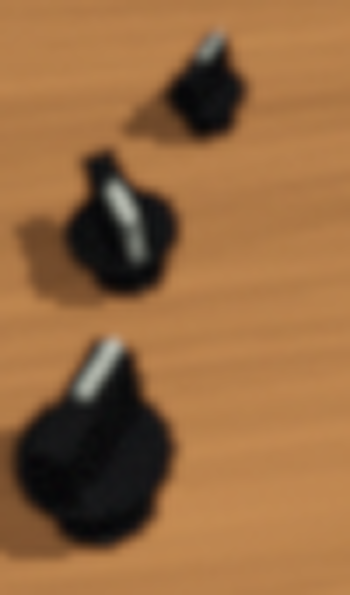

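```bash
cat >> h.py <<'E'
def togo(P,yaw):
    """remaining: shift in tool axes mm, turn about tool y (deg), tool x yaw wanted deg"""
    st=r.get_state(); M=R.from_quat(st['eef_rot']).as_matrix(); d=M.T@(np.array(P)-st['tool_pos'])*1000
    psi=np.degrees(np.arctan2(M[1,0],M[0,0]))
    print('t',round(float(st['clock']),2),'pos',np.round(st['tool_pos'],4),'psi',psi.round(2),'ydir',M[:,1].round(3),'F',np.round(st['contact_force'],2),'M',np.round(st['moment'],2),'open',round(float(st['opening']),3))
    print('q',np.round(st['q'],2)); print('shift',d.round(1),'turn y rad',np.radians(psi-yaw).round(3))
E
python3 -m inch '[[-24,0,-21.5,0,0,0],[-24,0,-21.5,0,0,0],[-24,0,-21.5,0,0,0],[-24,0,-21.5,0,0,0],[-24,0,-21.5,0,0,0],[-24,0,-21.5,0,0,0],[-24,0,-21.5,0,0,0],[-24,0,-21.5,0,0,0],[-24,0,-21.5,0,0,0],[-24,0,-21.5,0,0,0],[-24,0,-21.5,0,0,0],[-24,0,-21.5,0,0,0]]' 88 30
python3 -c "
from h import *
togo([.4933,-.1947,.15],105.9)"
```

```text
clock: 1.1
tool_pos: [0.3771, 0.1931, 0.2386]
eef_rot: [0.597, 0.379, -0.379, -0.597]
contact_force: [0.3, 0.1, 0.8]
opening: 1.002
t 1.1 pos [0.3771 0.1931 0.2386] psi 64.76 ydir [-0. -0. -1.] F [0.32 0.05 0.77] M [-0.04  0.01  0.02] open 1.002
q [-0.41  0.44 -0.25  2.14  0.19  0.58  0.33]
shift [-301.3   88.7 -270.5] turn y rad -0.718
```

```bash

python3 -m inch '[[-25,0,-22.5,0,0,0],[-25,0,-22.5,0,0,0],[-25,0,-22.5,0,0,0],[-25,0,-22.5,0,0,0],[-25,0,-22.5,0,0,0],[-25,0,-22.5,0,0,0],[-25,0,-22.5,0,0,0],[-25,0,-22.5,0,0,0],[-25,0,-22.5,0,0,0],[-25,0,-22.5,0,0,0],[-25,0,-22.5,0,0,0],[-25,0,-22.5,0,0,0]]'
python3 -m inch '[[0,0,0,0,-0.12,0],[0,0,0,0,-0.12,0],[0,0,0,0,-0.12,0],[0,0,0,0,-0.12,0],[0,0,0,0,-0.12,0],[0,0,0,0,-0.118,0],[0,0,0,0,0,0]]' 60
python3 -c "
from h import *
togo([.4933,-.1947,.02],105.9)
snap('top','t1');snap('scene','s1')"
```

```text
clock: 2.1
tool_pos: [0.4932, -0.1935, 0.2385]
eef_rot: [-0.597, -0.378, 0.379, 0.597]
contact_force: [-0.5, 0.8, 0.3]
opening: 1.0
clock: 2.68
tool_pos: [0.4929, -0.1919, 0.2383]
eef_rot: [0.425, 0.565, -0.565, -0.426]
contact_force: [0.7, -0.6, -1.1]
opening: 0.683
t 2.68 pos [ 0.4929 -0.1919  0.2383] psi 106.03 ydir [-0.001  0.001 -1.   ] F [ 0.7  -0.58 -1.08] M [ 0.01  0.05 -0.  ] open 0.683
q [ 0.6   0.6  -0.5   1.84  0.39  0.8   1.74]
shift [ -3.  218.3   0.3] turn y rad 0.002
```

View pics/s1.png

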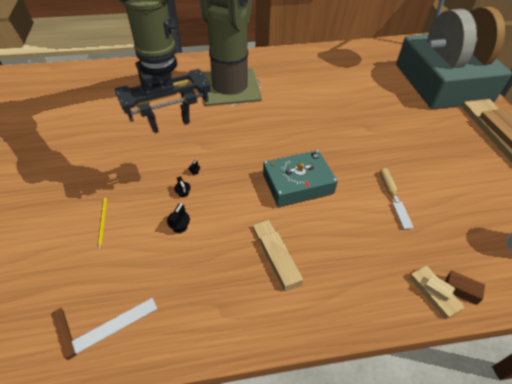

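```bash

python3 -m inch '[[-3,33,0,0,0.002,0],[0,33,0,0,0,0],[0,33,0,0,0,0],[0,33,0,0,0,0],[0,33,0,0,0,0],[0,22,0,0,0,0],[0,14,0,0,0,0],[0,0,0,0,0,0],[0,0,0,0,0,0]]' 50
python3 -c "
from h import *
togo([.4933,-.1947,.03],105.9)
snap('top','t2');snap('scene','s2')
crop('t2','c7',290,180,390,280,6);crop('s2','c8',130,120,240,240,5)"
```

```text
clock: 3.53
tool_pos: [0.4939, -0.1945, 0.0374]
eef_rot: [-0.427, -0.563, 0.564, 0.427]
contact_force: [0.3, 1.0, 0.6]
opening: 0.566
t 3.53 pos [ 0.4939 -0.1945  0.0374] psi 105.7 ydir [-0.001 -0.    -1.   ] F [0.33 0.95 0.57] M [0.03 0.03 0.  ] open 0.566
q [ 0.44  0.91 -0.25  1.98  0.63  0.34  1.53]
shift [-0.1  7.4  0.7] turn y rad -0.004
```

View pics/c7.png

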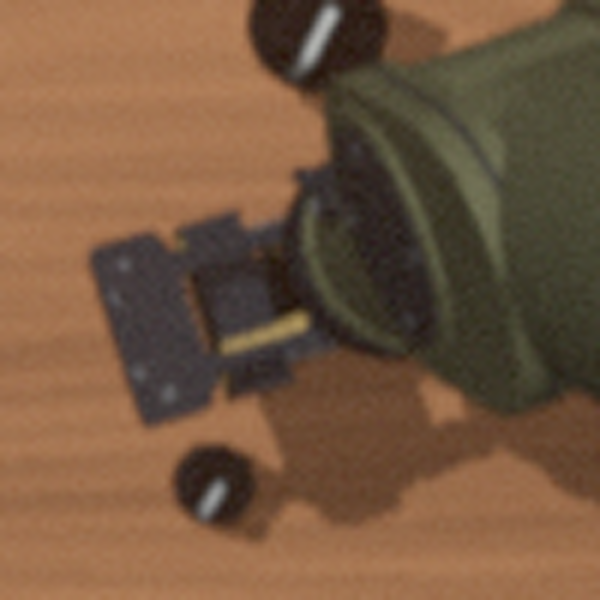

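View pics/c8.png

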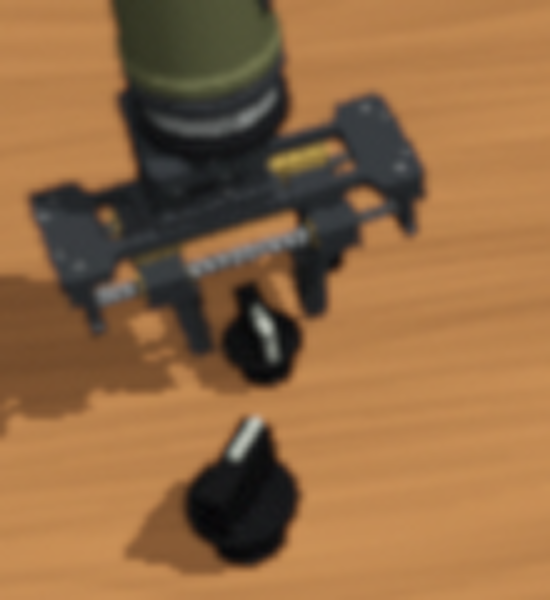

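```bash

python3 -m inch '[[0,4,0.5,0,0,0],[0,3.5,0,0,0,0],[0,0,0,0,0,0],[0,0,0,0,0,0]]' 50
python3 -m inch '[[0,0,0,0,0,0],[0,0,0,0,0,0],[0,0,0,0,0,0],[0,0,0,0,0,0],[0,0,0,0,0,0],[0,0,0,0,0,0],[0,0,0,0,0,0],[0,0,0,0,0,0],[0,0,0,0,0,0],[0,0,0,0,0,0]]' 5 25
python3 -c "
from h import *
togo([.4933,-.1947,.03],105.9)"
```

```text
clock: 3.97
tool_pos: [0.4937, -0.1949, 0.0304]
eef_rot: [0.427, 0.564, -0.564, -0.427]
contact_force: [0.6, 0.5, 0.4]
opening: 0.568
clock: 4.8
tool_pos: [0.4936, -0.1948, 0.0301]
eef_rot: [-0.427, -0.564, 0.564, 0.427]
contact_force: [-0.3, -0.2, -1.6]
opening: 0.155
t 4.8 pos [ 0.4936 -0.1948  0.0301] psi 105.77 ydir [-0.  0. -1.] F [-0.29 -0.18 -1.63] M [ 0.04  0.03 -0.03] open 0.155
q [ 0.43  0.92 -0.23  1.98  0.64  0.32  1.52]
shift [0.2 0.1 0.3] turn y rad -0.002
```

```bash

python3 -m inch '[[0,-10,0,0,0,0],[0,-25,0,0,0,0],[0,-30,0,0,0,0],[0,-30,0,0,0,0],[0,-25,0,0,0,0],[0,0,0,0,0,0]]' 
python3 -m inch '[[25.4,0,-8.75,0,0,0],[25.4,0,-8.75,0,0,0],[25.4,0,-8.75,0,0,0],[25.4,0,-8.75,0,0,0],[25.4,0,-8.75,0,0,0],[25.4,0,-8.75,0,0,0],[25.4,0,-8.75,0,0,0],[25.4,0,-8.75,0,0,0],[25.4,0,-8.75,0,0,0],[25.4,0,-8.75,0,0,0],[25.4,0,-8.75,0,0,0],[25.4,0,-8.75,0,0,0]]' 
python3 -m inch '[[0,0,0,0,0.12,0],[0,0,0,0,0.12,0],[0,0,0,0,0.12,0],[0,0,0,0,0.12,0],[0,0,0,0,0.12,0],[0,0,0,0,0.12,0],[0,0,0,0,0.12,0],[0,0,0,0,0.12,0],[0,0,0,0,0.12,0],[0,0,0,0,0,0]]' 
python3 -c "
from h import *
togo([.5113,.127,.122],44)
snap('top','t3');snap('scene','s3')
crop('t3','c9',150,160,270,260,6);crop('s3','c10',230,80,350,220,5)"
```

```text
clock: 5.3
tool_pos: [0.4963, -0.1954, 0.1552]
eef_rot: [0.43, 0.565, -0.563, -0.424]
contact_force: [0.7, 1.0, -1.3]
opening: 0.156
clock: 6.3
tool_pos: [0.5113, 0.1281, 0.1499]
eef_rot: [-0.426, -0.564, 0.564, 0.427]
contact_force: [0.4, -0.2, -0.9]
opening: 0.159
clock: 7.13
tool_pos: [0.5114, 0.1271, 0.15]
eef_rot: [0.656, 0.263, -0.264, -0.656]
contact_force: [0.7, -0.4, -1.7]
opening: 0.157
t 7.13 pos [0.5114 0.1271 0.15  ] psi 43.74 ydir [-0.001 -0.001 -1.   ] F [ 0.69 -0.36 -1.69] M [0.01 0.04 0.07] open 0.157
q [-0.3   0.7  -0.04  1.95  0.06  0.5   0.37]
shift [-0.1 28.  -0. ] turn y rad -0.005
```

View pics/c9.png

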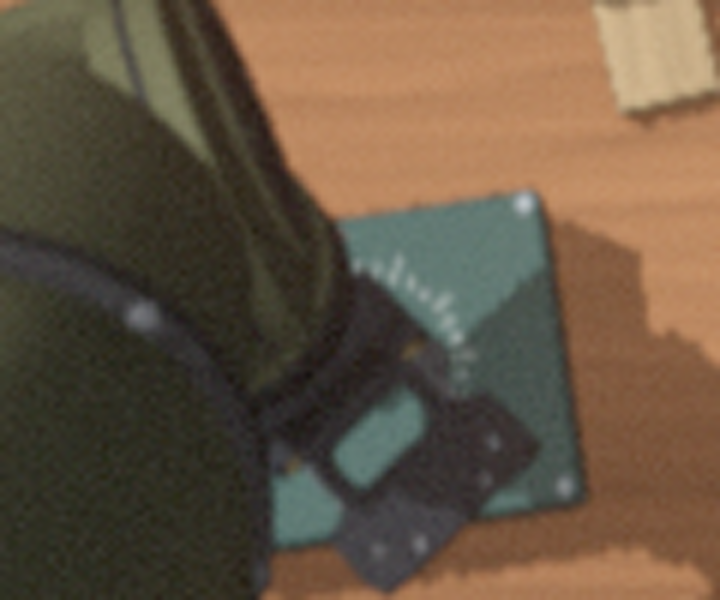

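View pics/c10.png

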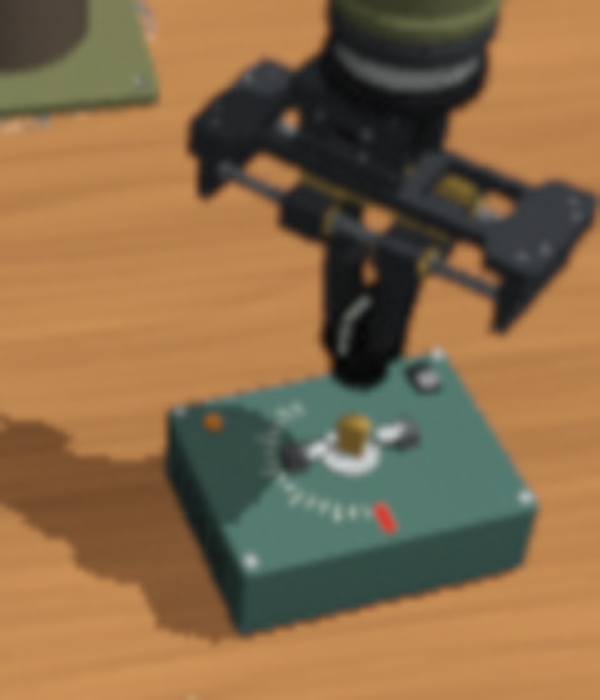

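```bash
python3 - <<'E'
from h import *
s=ld('s3'); u0,v0,k=275,120,12
im=cv2.resize(cv2.imread('pics/s3.png')[v0:v0+60,u0:u0+60],None,fx=k,fy=k,interpolation=cv2.INTER_CUBIC)
def ring(c,z,rad,col):
    t=np.arange(0,6.3,.1); p=np.array([proj(s,[c[0]+rad*np.cos(a),c[1]+rad*np.sin(a),z]) for a in t]); p=((p-[u0,v0]+.5)*k-.5).astype(int); cv2.polylines(im,[p],True,col,1)
c=(.5114,.1271)
ring(c,.120,.016,(0,0,255)); ring(c,.147,.023,(0,255,255)); ring(c,.082,.009,(255,0,0)); ring(c,.062,.015,(255,0,255))
cv2.imwrite('pics/o2.png',im)
E
```

```text
(no output)
```

View pics/o2.png

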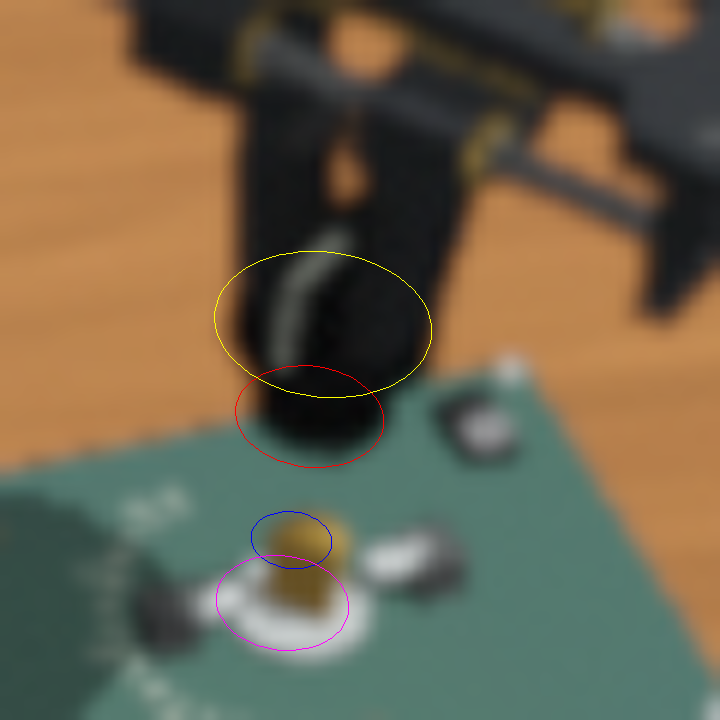

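```bash
python3 - <<'E'
from h import *
s=ld('t0')
for n,pts in dict(A=[(340,190),(342,186),(344,182)],B=[(338.5,220.5),(339.5,224),(341,228)],C=[(325,264),(326,261),(327,259)]).items():
    print(n,[round(float(world(s,u,v)[2]),4) for u,v in pts])
im=s['img'].astype(int).sum(2)
print(im[233,326:358]); print(s['range_z'][233,326:358].round(3)); print(im[190,326:362])
E
```

```text
A [0.0654, 0.0671, 0.0661]
B [0.0478, 0.0494, 0.0487]
C [0.0383, 0.0382, 0.0378]
[321 326 334 322 301 233 140  87 109 129 104 125 114 110 107 107 113 132
 108 114 116 157 213 221 232 214 227 241 322 329 333 334]
[0.955 0.957 0.957 0.957 0.953 0.932 0.93  0.93  0.929 0.928 0.929 0.931
 0.926 0.912 0.908 0.906 0.903 0.903 0.904 0.905 0.93  0.931 0.952 0.954
 0.956 0.956 0.954 0.956 0.957 0.955 0.958 0.954]
[350 349 351 357 346 349 324 220 146 109 106  99 120 229 351 376 246 119
  83 108 108 106 119  79 115  93 161 203 233 242 246 240 233 239 253 251]
```

```bash

python3 -m inch '[[0,12,0,0,0,0],[0,12,0,0,0,0],[0,8,0,0,0,0],[0,4,0,0,0,0],[0,0,0,0,0,0],[0,0,0,0,0,0]]' 
python3 -c "
from h import *
togo([.5113,.127,.107],44)"
python3 -m inch '[[0,1,0,0,0,0],[0,1,0,0,0,0],[0,1,0,0,0,0],[0,0,0,0,0,0]]' 
python3 -c "
from h import *
togo([.5113,.127,.107],44)
s=snap('scene','s4')
crop('s4','c11',275,120,335,180,12)"
```

```text
clock: 7.73
tool_pos: [0.5119, 0.127, 0.1142]
eef_rot: [-0.656, -0.264, 0.265, 0.656]
contact_force: [0.0, -0.7, -0.6]
opening: 0.16
t 7.73 pos [0.5119 0.127  0.1142] psi 43.93 ydir [-0.  0. -1.] F [ 0.01 -0.68 -0.57] M [ 0.   -0.01 -0.03] open 0.16
q [-0.31  0.76 -0.04  1.97  0.07  0.42  0.37]
shift [-0.5  7.2  0.4] turn y rad -0.001
clock: 8.07
tool_pos: [0.512, 0.1271, 0.1113]
eef_rot: [-0.656, -0.264, 0.264, 0.656]
contact_force: [0.3, -0.4, -1.0]
opening: 0.156
t 8.07 pos [0.512  0.1271 0.1113] psi 43.9 ydir [ 0.  0. -1.] F [ 0.28 -0.44 -0.95] M [-0.02  0.01  0.05] open 0.156
q [-0.31  0.76 -0.04  1.97  0.07  0.41  0.37]
shift [-0.5  4.3  0.4] turn y rad -0.002
```

View pics/c11.png

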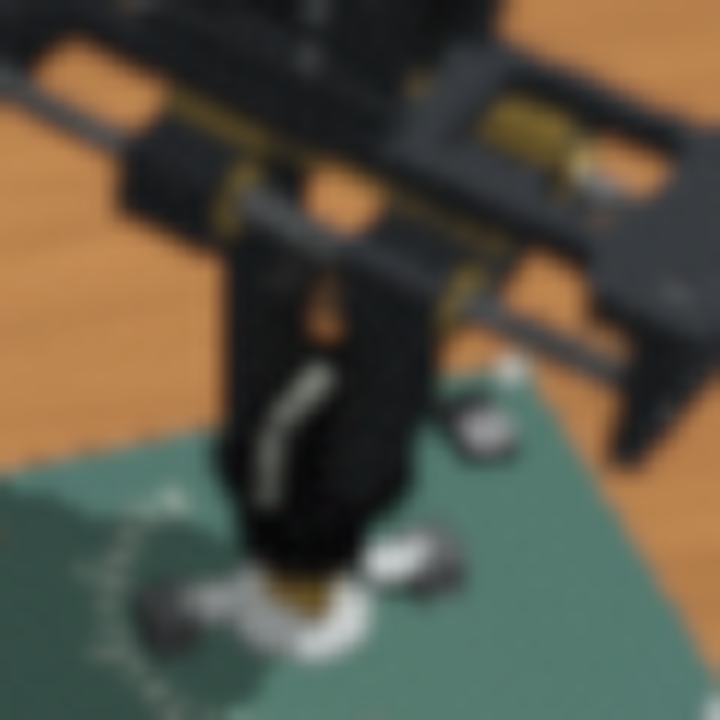

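```bash

python3 -m inch '[[-0.4,1,0.4,0,0,0],[0,1,0,0,0,0],[0,0,0,0,0,0]]' 
python3 -m inch '[[0,1,0,0,0,0],[0,0,0,0,0,0]]' 
python3 -m inch '[[0,1,0,0,0,0],[0,0,0,0,0,0]]' 
python3 -c "
from h import *
togo([.5113,.127,.107],44)"
```

```text
clock: 8.37
tool_pos: [0.5115, 0.1273, 0.1092]
eef_rot: [-0.656, -0.265, 0.264, 0.656]
contact_force: [1.2, 0.7, -0.2]
opening: 0.155
clock: 8.53
tool_pos: [0.5118, 0.1275, 0.1082]
eef_rot: [-0.656, -0.265, 0.264, 0.656]
contact_force: [1.0, 2.1, -1.9]
opening: 0.156
clock: 8.7
tool_pos: [0.5119, 0.1275, 0.1072]
eef_rot: [-0.656, -0.265, 0.264, 0.656]
contact_force: [0.6, 1.7, -0.8]
opening: 0.156
t 8.7 pos [0.5119 0.1275 0.1072] psi 43.9 ydir [ 0.001  0.001 -1.   ] F [ 0.6   1.67 -0.76] M [ 0.3  -0.43  0.02] open 0.156
q [-0.31  0.77 -0.04  1.97  0.07  0.4   0.37]
shift [-0.8  0.2  0. ] turn y rad -0.002
```

```bash

python3 -m inch '[[0.5,0.5,0.4,0,0,0],[0,0,0,0,0,0]]' 
python3 -c "
from h import *
togo([.5113,.127,.107],44)"
python3 -m inch '[[0,0.5,0,0,0,0],[0,0.5,0,0,0,0],[0,0,0,0,0,0]]' 
python3 -c "
from h import *
togo([.5113,.127,.107],44)"
```

```text
clock: 8.87
tool_pos: [0.5117, 0.1278, 0.1067]
eef_rot: [0.656, 0.265, -0.264, -0.656]
contact_force: [1.8, 0.4, -0.6]
opening: 0.157
t 8.87 pos [0.5117 0.1278 0.1067] psi 43.89 ydir [ 0.001  0.    -1.   ] F [ 1.83  0.42 -0.58] M [ 0.14 -0.34  0.03] open 0.157
q [-0.31  0.77 -0.04  1.97  0.07  0.4   0.37]
shift [-0.9 -0.3 -0.3] turn y rad -0.002
clock: 9.12
tool_pos: [0.5118, 0.1278, 0.1058]
eef_rot: [0.656, 0.265, -0.264, -0.656]
contact_force: [2.0, 0.1, -0.0]
opening: 0.158
t 9.12 pos [0.5118 0.1278 0.1058] psi 43.88 ydir [ 0.001  0.    -1.   ] F [ 1.99  0.06 -0.02] M [ 0.15 -0.45 -0.  ] open 0.158
q [-0.31  0.77 -0.04  1.98  0.07  0.4   0.37]
shift [-0.9 -1.2 -0.2] turn y rad -0.002
```

```bash

python3 -m inch '[[0.5,0.5,-0.5,0,0,0],[0,0.5,0,0,0,0],[0,0,0,0,0,0]]' 
python3 -c "
from h import *
togo([.5113,.127,.107],44)"
python3 -m inch '[[0,0.5,0,0,0,0],[0,0.5,0,0,0,0],[0,0,0,0,0,0]]' 
python3 -c "
from h import *
togo([.5113,.127,.107],44)"
```

```text
clock: 9.37
tool_pos: [0.512, 0.1277, 0.1046]
eef_rot: [-0.656, -0.264, 0.264, 0.656]
contact_force: [0.4, 1.3, -0.5]
opening: 0.163
t 9.37 pos [0.512  0.1277 0.1046] psi 43.89 ydir [-0.  0. -1.] F [ 0.44  1.27 -0.5 ] M [ 0.24 -0.34  0.04] open 0.163
q [-0.31  0.77 -0.04  1.97  0.07  0.39  0.37]
shift [-1.  -2.4 -0.1] turn y rad -0.002
clock: 9.62
tool_pos: [0.512, 0.1277, 0.1036]
eef_rot: [-0.656, -0.264, 0.264, 0.656]
contact_force: [1.1, 0.6, -0.5]
opening: 0.154
t 9.62 pos [0.512  0.1277 0.1036] psi 43.89 ydir [-0.  0. -1.] F [ 1.06  0.57 -0.55] M [ 0.18 -0.28 -0.03] open 0.154
q [-0.31  0.78 -0.04  1.97  0.07  0.39  0.37]
shift [-1.  -3.4 -0. ] turn y rad -0.002
```

```bash

python3 -m inch '[[0.2,1,-0.1,0,0,0],[0,1,0,0,0,0],[0,0,0,0,0,0]]' 
python3 -c "
from h import *
togo([.5113,.127,.092],44)"
python3 -m inch '[[0,1,0,0,0,0],[0,0,0,0,0,0]]' 
python3 -c "
from h import *
togo([.5113,.127,.092],44)"
python3 -m inch '[[0,1,0,0,0,0],[0,0,0,0,0,0]]' 
python3 -c "
from h import *
togo([.5113,.127,.092],44)"
```

```text
clock: 9.87
tool_pos: [0.5121, 0.1277, 0.1015]
eef_rot: [-0.656, -0.264, 0.264, 0.656]
contact_force: [1.1, 0.4, -1.0]
opening: 0.154
t 9.87 pos [0.5121 0.1277 0.1015] psi 43.89 ydir [-0.001 -0.    -1.   ] F [ 1.12  0.41 -0.98] M [ 0.2  -0.21  0.05] open 0.154
q [-0.31  0.78 -0.04  1.97  0.07  0.39  0.37]
shift [-1.   9.5  0.1] turn y rad -0.002
clock: 10.03
tool_pos: [0.5121, 0.1277, 0.1005]
eef_rot: [-0.656, -0.264, 0.264, 0.656]
contact_force: [0.6, 0.6, -0.3]
opening: 0.152
t 10.03 pos [0.5121 0.1277 0.1005] psi 43.89 ydir [-0. -0. -1.] F [ 0.57  0.62 -0.34] M [ 0.16 -0.14 -0.03] open 0.152
q [-0.31  0.78 -0.04  1.98  0.07  0.39  0.37]
shift [-1.1  8.5  0.1] turn y rad -0.002
clock: 10.2
tool_pos: [0.5121, 0.1278, 0.0996]
eef_rot: [-0.656, -0.264, 0.264, 0.656]
contact_force: [0.1, 0.7, 0.2]
opening: 0.156
t 10.2 pos [0.5121 0.1278 0.0996] psi 43.9 ydir [-0. -0. -1.] F [0.12 0.67 0.18] M [ 0.26 -0.12  0.  ] open 0.156
q [-0.31  0.78 -0.04  1.98  0.07  0.38  0.36]
shift [-1.1  7.6 -0. ] turn y rad -0.002
```

```bash

python3 -m inch '[[0,0.7,0,0,0,0],[0,0,0,0,0,0]]' 
python3 -m inch '[[0,0.7,0,0,0,0],[0,0,0,0,0,0]]' 
python3 -m inch '[[0,0.7,0,0,0,0],[0,0,0,0,0,0]]' 
python3 -c "
from h import *
togo([.5113,.127,.092],44)
s=snap('scene','s5')
crop('s5','c12',275,120,335,180,12)"
```

```text
clock: 10.37
tool_pos: [0.5122, 0.1278, 0.0991]
eef_rot: [-0.656, -0.264, 0.264, 0.656]
contact_force: [-0.4, 0.4, 2.9]
opening: 0.153
clock: 10.53
tool_pos: [0.5124, 0.1277, 0.0984]
eef_rot: [0.656, 0.264, -0.264, -0.656]
contact_force: [0.9, -0.1, 0.6]
opening: 0.155
clock: 10.7
tool_pos: [0.5124, 0.1277, 0.0975]
eef_rot: [0.656, 0.264, -0.264, -0.656]
contact_force: [0.9, 1.0, 0.4]
opening: 0.157
t 10.7 pos [0.5124 0.1277 0.0975] psi 43.88 ydir [ 0.  0. -1.] F [0.95 0.98 0.37] M [ 0.1  -0.19 -0.02] open 0.157
q [-0.31  0.79 -0.04  1.98  0.07  0.38  0.36]
shift [-1.3  5.5  0.3] turn y rad -0.002
```

View pics/c12.png

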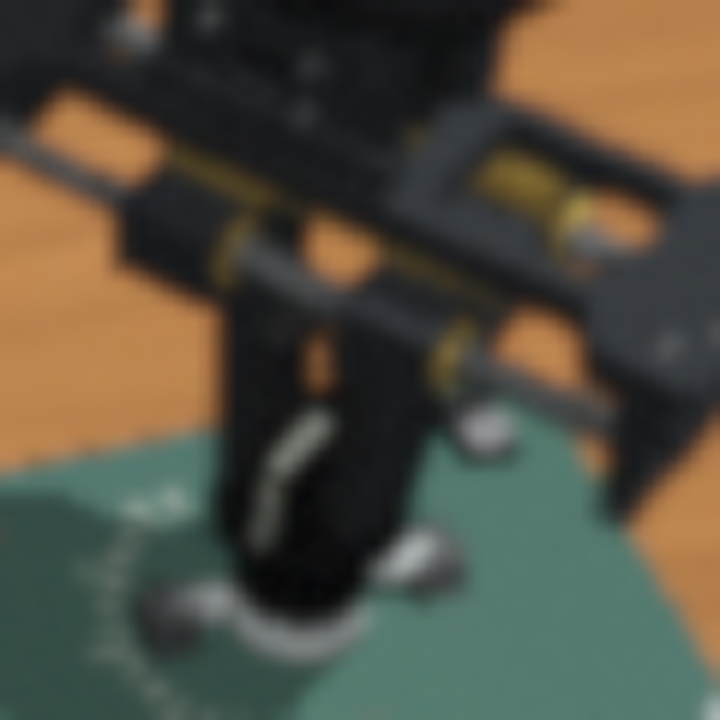

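```bash

python3 -m inch '[[0.2,0.7,-0.2,0,0,0],[0,0,0,0,0,0]]' 
python3 -m inch '[[0,0.7,0,0,0,0],[0,0,0,0,0,0]]' 
python3 -m inch '[[0,0.7,0,0,0,0],[0,0,0,0,0,0]]' 
python3 -m inch '[[0,0.7,0,0,0,0],[0,0,0,0,0,0]]' 
python3 -c "
from h import *
togo([.5113,.127,.092],44)"
```

```text
clock: 10.92
tool_pos: [0.5124, 0.1277, 0.0966]
eef_rot: [-0.656, -0.264, 0.264, 0.656]
contact_force: [0.8, 0.5, -1.9]
opening: 0.158
clock: 11.08
tool_pos: [0.5123, 0.1277, 0.0958]
eef_rot: [-0.656, -0.264, 0.264, 0.656]
contact_force: [0.7, 1.8, -2.0]
opening: 0.156
clock: 11.25
tool_pos: [0.5123, 0.1277, 0.0951]
eef_rot: [-0.656, -0.264, 0.265, 0.656]
contact_force: [0.7, -0.1, -4.3]
opening: 0.157
clock: 11.42
tool_pos: [0.5123, 0.1277, 0.0944]
eef_rot: [-0.656, -0.264, 0.265, 0.656]
contact_force: [0.1, 0.4, -4.9]
opening: 0.157
t 11.42 pos [0.5123 0.1277 0.0944] psi 43.89 ydir [-0.001 -0.    -1.   ] F [ 0.09  0.43 -4.93] M [ 0.05 -0.2   0.02] open 0.157
q [-0.31  0.79 -0.04  1.98  0.07  0.37  0.36]
shift [-1.2  2.4  0.2] turn y rad -0.002
```

```bash

python3 -m inch '[[0,0.7,0,0,0,0],[0,0,0,0,0,0]]' 
python3 -m inch '[[0,0.7,0,0,0,0],[0,0,0,0,0,0]]' 
python3 -m inch '[[0,0.7,0,0,0,0],[0,0,0,0,0,0]]' 
python3 -m inch '[[0,0.5,0,0,0,0],[0,0,0,0,0,0]]' 
python3 -c "
from h import *
togo([.5113,.127,.092],44)"
```

```text
clock: 11.58
tool_pos: [0.5123, 0.1278, 0.0938]
eef_rot: [-0.656, -0.264, 0.265, 0.656]
contact_force: [1.2, 0.5, -7.8]
opening: 0.159
clock: 11.75
tool_pos: [0.5123, 0.1278, 0.0933]
eef_rot: [-0.656, -0.264, 0.264, 0.656]
contact_force: [-0.6, 0.0, -3.3]
opening: 0.151
clock: 11.92
tool_pos: [0.5126, 0.1277, 0.0928]
eef_rot: [0.656, 0.264, -0.264, -0.656]
contact_force: [-0.4, 1.0, -1.7]
opening: 0.157
clock: 12.08
tool_pos: [0.5127, 0.1276, 0.0923]
eef_rot: [0.656, 0.264, -0.264, -0.656]
contact_force: [0.0, 0.0, -1.4]
opening: 0.161
t 12.08 pos [0.5127 0.1276 0.0923] psi 43.88 ydir [ 0. -0. -1.] F [ 0.02  0.05 -1.4 ] M [ 0.04  0.02 -0.02] open 0.161
q [-0.31  0.8  -0.04  1.98  0.07  0.37  0.36]
shift [-1.4  0.3  0.6] turn y rad -0.002
```

```bash

python3 -m inch '[[0,0.5,0,0,0,0],[0,0,0,0,0,0]]' 
python3 -m inch '[[0,0.5,0,0,0,0],[0,0,0,0,0,0]]' 
python3 -c "
from h import *
togo([.5113,.127,.092],44)
s=snap('scene','s6')
crop('s6','c13',275,120,335,180,12)"
```

```text
clock: 12.25
tool_pos: [0.5129, 0.1276, 0.092]
eef_rot: [0.656, 0.264, -0.264, -0.656]
contact_force: [-0.7, -0.5, 1.6]
opening: 0.159
clock: 12.42
tool_pos: [0.5129, 0.1276, 0.0919]
eef_rot: [0.656, 0.264, -0.264, -0.656]
contact_force: [-0.6, -0.1, 6.3]
opening: 0.155
t 12.42 pos [0.5129 0.1276 0.0919] psi 43.87 ydir [ 0.001 -0.    -1.   ] F [-0.58 -0.13  6.27] M [-0.11  0.26 -0.08] open 0.155
q [-0.31  0.8  -0.04  1.98  0.07  0.37  0.36]
shift [-1.5 -0.1  0.7] turn y rad -0.002
```

View pics/c13.png

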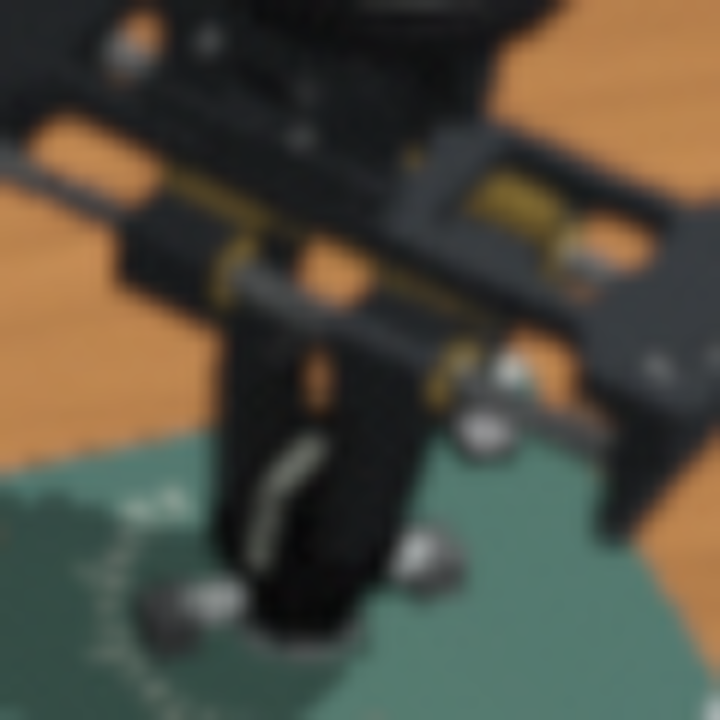

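```bash

python3 -m inch '[[0,-0.5,0,0,-0.06,0],[0,0,0,0,-0.06,0],[0,0,0,0,-0.06,0],[0,0,0,0,0,0]]' 
python3 -c "
from h import *
togo([.5113,.127,.092],97.8)"
python3 -m inch '[[0,0,0,0,-0.06,0],[0,0,0,0,-0.06,0],[0,0,0,0,0,0]]' 
python3 -c "
from h import *
togo([.5113,.127,.092],97.8)"
```

```text
clock: 12.8
tool_pos: [0.5131, 0.1276, 0.092]
eef_rot: [0.629, 0.323, -0.322, -0.629]
contact_force: [-0.0, -1.1, 2.3]
opening: 0.157
t 12.8 pos [0.5131 0.1276 0.092 ] psi 54.27 ydir [ 0.001  0.    -1.   ] F [-0.02 -1.12  2.26] M [-0.12 -0.02 -0.02] open 0.157
q [-0.29  0.8  -0.08  1.98  0.15  0.37  0.47]
shift [-1.5  0.   1.1] turn y rad -0.76
clock: 13.05
tool_pos: [0.5136, 0.1272, 0.092]
eef_rot: [0.61, 0.36, -0.358, -0.609]
contact_force: [1.9, -1.6, 3.2]
opening: 0.157
t 13.05 pos [0.5136 0.1272 0.092 ] psi 61.02 ydir [ 0.002 -0.    -1.   ] F [ 1.9  -1.6   3.23] M [-0.31 -0.36 -0.04] open 0.157
q [-0.27  0.8  -0.1   1.98  0.2   0.38  0.54]
shift [-1.3  0.   1.9] turn y rad -0.642
```

```bash

python3 -m inch '[[-0.2,0,-0.5,0,-0.06,0],[0,0,0,0,-0.06,0],[0,0,0,0,-0.06,0],[0,0,0,0,0,0]]' 
python3 -c "
from h import *
togo([.5113,.127,.092],97.8)"
python3 -m inch '[[0,0,-0.2,0,-0.06,0],[0,0,0,0,-0.06,0],[0,0,0,0,-0.06,0],[0,0,0,0,0,0]]' 
python3 -c "
from h import *
togo([.5113,.127,.092],97.8)"
```

```text
clock: 13.38
tool_pos: [0.5138, 0.1273, 0.092]
eef_rot: [0.575, 0.413, -0.412, -0.574]
contact_force: [2.7, -0.2, 3.1]
opening: 0.157
t 13.38 pos [0.5138 0.1273 0.092 ] psi 71.3 ydir [ 0.002  0.001 -1.   ] F [ 2.75 -0.17  3.09] M [-0.16 -0.33 -0.11] open 0.157
q [-0.24  0.8  -0.14  1.97  0.27  0.39  0.65]
shift [-1.1  0.   2.3] turn y rad -0.463
clock: 13.72
tool_pos: [0.5139, 0.1275, 0.092]
eef_rot: [0.535, 0.463, -0.461, -0.535]
contact_force: [2.8, -0.2, 4.0]
opening: 0.155
t 13.72 pos [0.5139 0.1275 0.092 ] psi 81.58 ydir [ 0.002  0.001 -1.   ] F [ 2.76 -0.22  4.04] M [-0.03 -0.38 -0.08] open 0.155
q [-0.22  0.8  -0.18  1.97  0.34  0.4   0.76]
shift [-0.8  0.   2.5] turn y rad -0.283
```

```bash

python3 -m inch '[[0,0,-0.4,0,-0.06,0],[0,0,0,0,-0.06,0],[0,0,0,0,-0.06,0],[0,0,0,0,0,0]]' 
python3 -m inch '[[0,0,0,0,-0.06,0],[0,0,0,0,-0.043,0],[0,0,0,0,0,0],[0,0,0,0,0,0]]' 
python3 -c "
from h import *
togo([.5113,.127,.092],97.8)
s=snap('scene','s7')
crop('s7','c14',275,120,335,180,12)"
```

```text
clock: 14.05
tool_pos: [0.5141, 0.1276, 0.092]
eef_rot: [0.492, 0.509, -0.508, -0.492]
contact_force: [1.8, 0.9, 4.8]
opening: 0.156
clock: 14.38
tool_pos: [0.5141, 0.1277, 0.092]
eef_rot: [0.465, 0.533, -0.532, -0.465]
contact_force: [1.2, 0.8, 4.4]
opening: 0.156
t 14.38 pos [0.5141 0.1277 0.092 ] psi 97.7 ydir [ 0.001  0.001 -1.   ] F [1.17 0.83 4.41] M [ 0.21 -0.41 -0.08] open 0.156
q [-0.18  0.81 -0.25  1.97  0.45  0.42  0.93]
shift [-0.3  0.   2.8] turn y rad -0.002
```

View pics/c14.png

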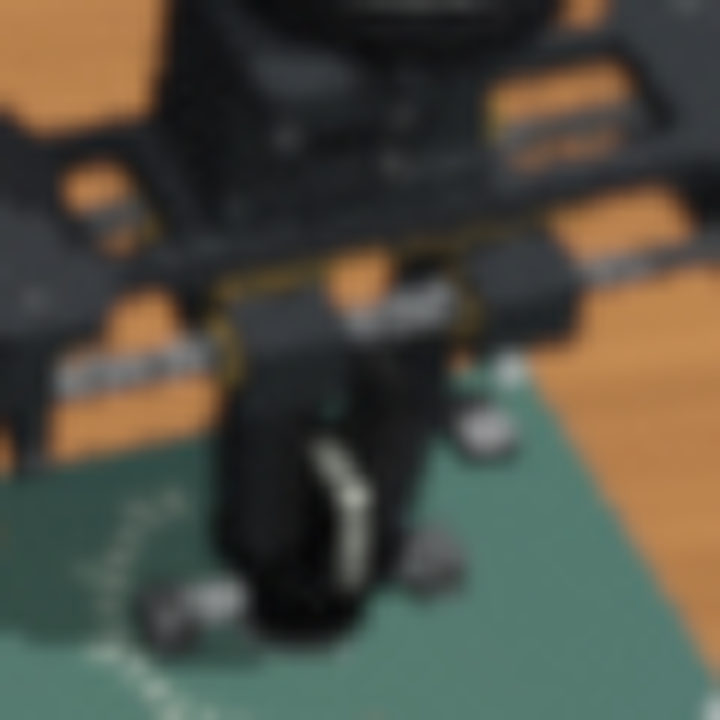

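```bash

python3 -m inch '[[0,0,0,0,0,0],[0,0,0,0,0,0],[0,0,0,0,0,0],[0,0,0,0,0,0],[0,0,0,0,0,0],[0,0,0,0,0,0]]' 40
python3 -m inch '[[0,-15,0,0,0,0],[0,-30,0,0,0,0],[0,-30,0,0,0,0],[0,-30,0,0,0,0],[0,0,38,0,0,0],[0,0,38,0,0,0],[0,0,38,0,0,0],[0,0,0,0,0,0],[0,0,0,0,0,0]]' 
python3 -c "
from h import *
togo([.5113,.127,.092],97.8)
s=snap('scene','s8');snap('top','t8')
crop('s8','c15',258,145,342,210,9);crop('t8','c16',165,185,255,260,8)"
```

```text
clock: 14.93
tool_pos: [0.5132, 0.1271, 0.0915]
eef_rot: [-0.464, -0.533, 0.534, 0.464]
contact_force: [-1.1, -0.4, 0.9]
opening: 0.454
clock: 15.68
tool_pos: [0.398, 0.1106, 0.1969]
eef_rot: [-0.464, -0.533, 0.535, 0.464]
contact_force: [0.8, 0.7, 0.5]
opening: 0.452
t 15.68 pos [0.398  0.1106 0.1969] psi 98.01 ydir [-0.002 -0.002 -1.   ] F [0.76 0.75 0.47] M [ 0.11 -0.05  0.02] open 0.452
q [-0.15  0.52 -0.34  2.21  0.38  0.47  0.91]
shift [   0.7  104.6 -114.7] turn y rad 0.004
```

View pics/c15.png

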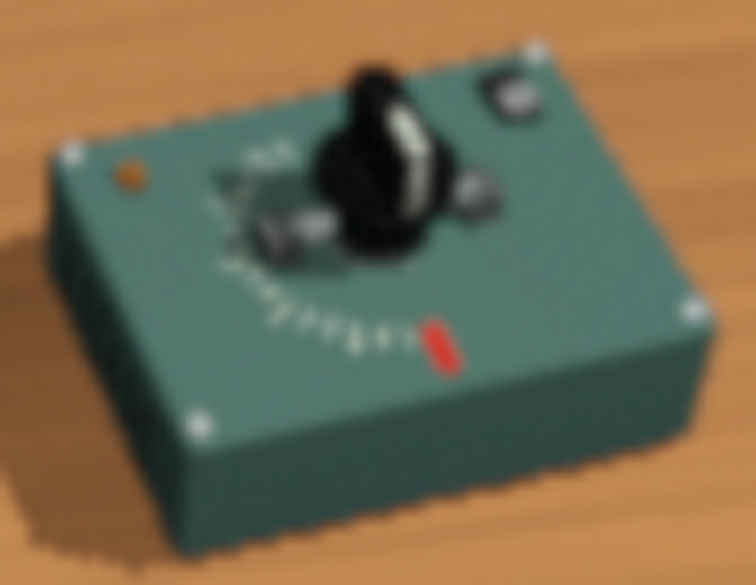

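View pics/c16.png

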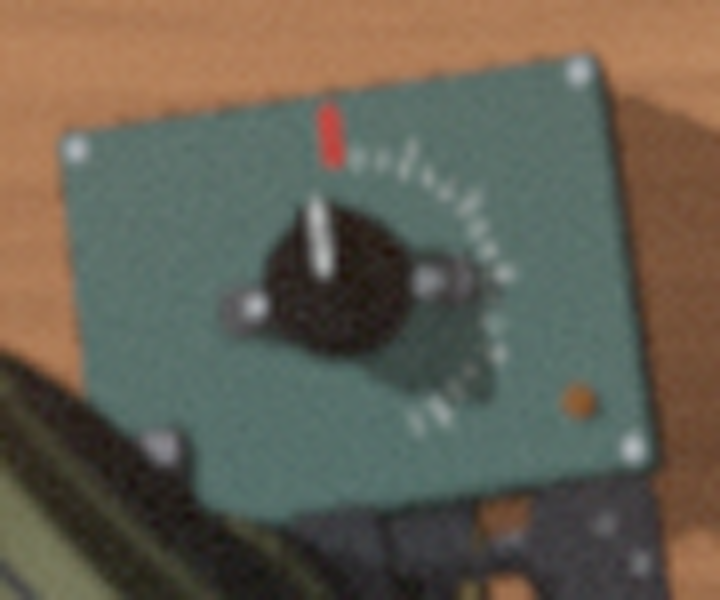

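```bash
python3 - <<'E'
from h import *
s=ld('t8')
f=lambda x,y,k=8,u0=165,v0=185:((x+.5)/k-.5+u0,(y+.5)/k-.5+v0)
g=s['img'].astype(int)
# white pixel centroid line fit
v,u=np.mgrid[208:222,198:212]; w=(s['img'][208:222,198:212].min(2).astype(float)); m=(w>110)&(v>=210)&(v<=219)&(u>=202)&(u<=207)
P=np.array([world(s,a,b,onz=.113) for a,b in zip(u[m],v[m])]); W=w[m]; c=(P*W[:,None]).sum(0)/W.sum(); e=np.linalg.svd((P-c)[:,:2]*np.sqrt(W)[:,None])[2][0]; print(m.sum(),c.round(4),np.degrees(np.arctan2(*(e*np.sign(e[0]))[::-1])))
o=world(s,*f(316,198),onz=.113);i=world(s,*f(324,275),onz=.113);d=o-i;print(o.round(4),i.round(4),np.linalg.norm(d),np.degrees(np.arctan2(d[1],d[0])))
print('flange c',world(s,*f(338,280),onz=.087).round(4))
for u_,v_ in [(203.8,213),(204.3,216),(205,218)]: print(world(s,u_,v_).round(4))
E
```

```text
20 [0.5235 0.1278 0.113 ] 5.128747247768675
[0.5345 0.129  0.113 ] [0.5122 0.1264 0.113 ] 0.022400424854908094 6.538733540345845
flange c [0.5136 0.1266 0.087 ]
[0.5263 0.1299 0.1103]
[0.519  0.1282 0.1133]
[0.5143 0.1265 0.1135]
```

```bash
python3 -c "
from h import *
print(r.get_state()['qd'].max() if hasattr(r.get_state()['qd'],'max') else r.get_state()['qd']); print(r.finish_job())"
```

```text
0.013129863442589172
the job is handed in; nothing more can be done
None
```

The knob is on its shaft, snapped home, with its pointer at the red off mark, released, and handed in at about 16 s of the 72 s allowed.

- **Which knob:** I took the middle-sized of the three. It measured about 50 mm tall with a flange about 45 mm across, and its bar closed the jaws to 13.7 mm.
- **Fitting:** I read the shaft's flat off the top picture, so the knob went on at the first angle tried. The push-on force stayed at about 3 N or less. The wrist then read a downward pull of up to 8 N as the plungers snapped over. I stopped at about 6 N of push on the seat.
- **Turn to off:** I turned the knob about 54° to the mark, following small side forces of 3 N or less.
- **Last checks:** The knob's top sits at about 113 mm, which puts the underside at about 62 mm, on the seat. The pointer direction read 5.1° by line fit and 6.5° by end points, against 7.8° for the box, so it is within about 3° of the mark (8° allowed).
- **Disagreements:** The flange centre read about 2 mm from where I placed the shaft axis. That is close to the 2.5 mm limit, but also about the camera's own accuracy, and the fit on the shaft should hold it closer. The scene camera's overlay of the knob also sat a few mm off its prediction.
- **Surroundings:** The arm was clear of everything at the end. The pencil, chisel and rail were never approached, though I did not re-measure them.

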